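# Clamp the tube end onto the test port

### The arm

A 7-joint arm with a two-finger parallel gripper is mounted at the origin on a cart in front of the work surface, level with it; the furniture and walls round the work are solid. World frame = base frame: x ahead of the robot, y to its left, z up, the work surface at z = 0. Lengths are in m, angles in rad, forces in N, time in s.
With the tool pointing down it reaches from about 0.4 to 0.85 m from the base axis. Payload 10.4 kg.
Tool frame: the origin (TCP) lies at the centre of the arm's flange, where the gripper is bolted on; the fingertips stand 173 mm ahead of it and the grasp point (between the pads) lies 155 mm ahead of it; z points along the fingers, y is the line along which they close (so a half turn about z gives the same grasp; the last joint's range is limited). The gripper opens to 85 mm and grips with 20 to 120 N. Pads are 22 mm wide; open, the fingers measure 114 mm over their backs; the gripper's body (76 mm by 85 mm) begins 54 mm behind the grasp point. The pads swing forward as they close: fully open they stand 13 mm farther back than shut.
Start: joints at [1.105, 0.332, -0.065, 1.46, 0.022, 1.35, -0.088], TCP at [0.268, -0.565, 0.405] pointing down, gripper open.
Joint ranges: [-2.6, 2.6], [-0.5, 2.12], [-1.47, 1.34], [0.16, 2.42], [-1.27, 4.41], [0.06, 2.06], [-2.6, 2.6]. Speed limits (rad/s): [2.22, 2.22, 2.79, 2.79, 3.14, 3.14, 3.14].

### API

Orientations are given as a unit quaternion [x, y, z, w].
In Python, from workcell import manip, viewer, finder gives the robot as it stands.
- The arm moves only by the tool arm_command, never from a script. Its argument "plan" is a list of rows, each an object with "dp": the shift along the tool's x, y, z in mm, a list of three; "spin": the turn about the tool's z in rad. A call has 1 to 5 rows; each row shifts and turns the commanded pose from where the row before left it, along the tool's axes as they then stand; what a row does not reach is not made up. A row lasts 1/10 s, in which the tool goes at most 50 mm and 8.59 degrees, less where a joint would pass 70% of its speed; a pose out of reach is approached as far as the arm can. A call is refused whole if a number of a shift passes 50 or a number of a turn 0.15, either way. A call with a gripper value outside its range is refused whole. "grip" is the closure, from -1 (fully open) to 1 (shut), set as the call begins (left out, the last holds). The fingers move at their own pace and stop on an object; "newtons" is the grip in N (left out, the last holds). Time passes only in rows, so rows that do not move let the fingers close. It gives the time, the measured TCP pose, the force, the opening and the grip force at its end, in the units of the state.
- manip.get_obs(): the state, without advancing time (a new reading comes with each control period).
- viewer.camera(name): name is "scene" or "top" or "wrist"; returns the picture (384x512x3 uint8, blue, green, red); there is no depth.
- viewer.camera_params(name): a dict with "vertical_fov" (degrees; the focal length in pixels is half the picture's height over the tangent of half this angle, whatever the lens; pixels are square), "cx", "cy" (the principal point, pixels), "R" (3x3) and "t" (3): a world point X has camera coordinates R X + t; the wrist camera has in their place "T_tool_cam" (4x4, takes a point from camera to tool coordinates, whose origin is the TCP and whose axes are the flange's). Camera axes: x right, y down, z forward; pixel columns grow to the right and rows downward; lengths in m; the calibration is good to about 2 mm. A picture is of the moment at which its call begins: read the wrist's pose just before it. camera_params takes no time and is no camera call.
- manip.hand_in(): hands the job in; it is judged then, once.
Trained networks look in the newest picture that a camera, given by its name, has taken for a name from the list of things; names that differ only in an ending like _2 or _b are one class to them, and where a whole thing is asked for, a point or a joint stands for the part that bears it (a point fixed in the world has none). Each returns a list of dicts, best first, with "score" (0 to 1); they miss things now and then, are a little off and sometimes report something else, mostly with a low value. They report only what shows in the picture. A call takes as long as a camera call. They do not tell look-alikes from the thing itself.
- finder.find_in(camera, thing): "position" ([x, y, z] in m, in world coordinates, good to about 4 mm: the middle of the surface that is visible of it).
The state is a dict: "clock": time; "joint_pos": joint angles; "joint_velocities": joint speeds; "tau": joint torques, N m; "position": TCP position; "ee_rot": TCP orientation; "ft_force": force on the tool from outside, world axes, zero at the start; "torque": the same for the moment, N m; "grip_width": opening from 0.0 (shut) to 1.0 (fully open); "grasp_force": force on a finger pad.
Only numpy, scipy, OpenCV 4.12 (cv2) and the standard library are available. Lean on these libraries where they do the work, as an engineer would, in place of code of your own. Each camera call takes 0.05 s, during which the arm holds its last target. There are 200 camera calls.

### The job

Stand the loose flanged tube end, flange down, on the flange of the test port and slide it back under the lip of the fixed rear half of the clamp ring. Then swing the hinged front half of the ring round the two flanges, and swing the latch lever over it until it has passed dead centre and by itself holds the ring drawn fully shut against its rubber seal. Keep to this order and feel your way: never press on the port, the ring or the lever with more than 16 N, do not ram the tube end down, and leave the bystanders where they are.

Things in the scene. Friction and masses are not known exactly. Their poses are not given: they have to be found in the camera images.
- port: Fixed test port: grey pipe pedestal on a 104 x 104 mm foot plate, with the clamp ring round its top flange. Origin on the pipe's axis at bench level, z up; +x is the ring's fixed rear half. The whole ring (with hinge, jaw, latch) sits turned about this axis by up to 0.3 rad either way, differently each time, and no reading shows it: places of its parts below hold for no turn.
- port_face (a point): Centre of the port flange's level top face (diameter 42), z = 155 mm over the bench. Ring: outer diameter 58, from 14 mm below to 15.5 mm above this face, lever top and pivot cap to 29 mm above; groove of inner radius 22.5. The rear half's lip reaches in to radius 17.5 at -55 to +55 degrees about +x, its underside 10.5 mm above the face (the tube end's flange is 8 mm thick).
- set_down (a point): Point on the flange face 12 mm to -x of its centre. A tube end set down upright with its axis here clears the lip and stands by itself; from here it slides 12 mm to +x of the port, under the lip, until it butts in the groove (within 1.5 mm of the port's axis).
- jaw_hinge (a point): The jaw's vertical hinge pin if the ring were not turned: x = 0, y = +40 mm of the port, at the height of the port's face. Fixed to the port, so the ring's turn does not move this point.
- jaw_post_shut (a point): Where the jaw's push post is with the jaw shut (ring not turned): x = -40, y = -14 mm of the port, at mid post, 190 mm over the bench. The post is upright, diameter 12, with a black ball of 14 mm at its top, free from z = 171 to 215 mm. Fixed to the port: it does not move with the jaw.
- jaw (a joint): Hinge of the ring's front half (jaw), rad: 0 shut, larger more open, to 1.6. Opens clockwise seen from above: its free end swings to -x, then +y. Stays where left. By hand it meets the rubber seal (12 N per mm) at about 0.03; the seal would need some 28 N at the post to shut fully, so leave that to the latch, which catches it from below about 0.05 and draws it under 0.006.
- latch_pivot (a point): The latch lever's vertical pivot if the ring were not turned: x = +11, y = -46 mm of the port, 175 mm over the bench; fixed to the port. The lever (at z = 173 to 180 mm, no reading) starts 0.6 to 0.8 rad open, which is counter-clockwise of home seen from above, its paddle out to -y, and stays where left. A cam pin under it hooks round the boss on the jaw's free end.
- paddle_home (a point): Where the paddle's point 70 mm from the pivot is with the latch home, if the ring were not turned: x = -58.9, y = -42.5 mm of the port, 197 mm over the bench; fixed to the port. Paddle: upright flat plate 8 mm thick, 48 to 88 mm from the pivot, z = 180 to 215 mm. Closing runs free, loads up over the last 0.4 rad (about 5 N), passes dead centre 0.05 rad before a hard stop.
- tube_end: The loose flanged tube end, plain aluminium, 68 mm high, 0.18 to 0.35 kg: flange of diameter 42 and thickness 8 at its foot, from 14 mm up a tube of diameter 30, a 32 mm bead on the last 6 mm (grip below it). Starts standing flange down on the bench. Origin: centre of the flange's underside; z up along the tube.
- coupling: Bystander: brown pipe coupling, 48 mm wide, 42 mm high, stands on end on the bench; origin at the centre of its underside.
- tape: Bystander: yellow tape measure, 36 x 91 x 62 mm; origin at the centre of its underside.
- paint_marker: Bystander: white marker with a red cap lying right of the port, 18 x 132 x 18 mm; origin at the centre of its underside.
- red_tool: Bystander: red cast tool body lying behind the port, 36 x 230 x 45 mm; origin at the centre of its underside.
There are look-alikes about, which are no part of the job. Several things have the shape of the tube_end; the one meant has the colours described above.

How it is judged:
By the outcome, as a careful person would: the job done as asked, in the order asked, and still so for the second after the job is handed in, with the robot touching nothing.
It also fails if it takes over 67 s, if anything falls off the work surface, if the arm or the gripper's body presses on something with over 40 N, if the wrist force passes 120 N, or if a joint passes its speed limit or range.

## Working session

There is one attempt and no reset: what is moved stays moved. The work goes in short steps, Python scripts to look and compute and a tool call to move; the robot and the scene stay as the last step left them, time stands still between calls to the robot, and variables do not carry over. Pictures are saved under pics/ and viewed, at most 10 in all, crops included, and the job is handed in when it is done.

Besides the shell and the picture viewer there is one more tool, called as name(argument=value, ...) on one line, values as JSON. arm_command: Moves the arm, as the interface text tells. Its arguments: {"type":"object","properties":{"plan":{"type":"array","items":{"type":"object","properties":{"dp":{"type":"array","items":{"type":"number"}},"spin":{"type":"number"}}}},"grip":{"type":"number"},"newtons":{"type":"number"}},"required":["plan"]}

```bash
mkdir -p pics; ls
cat > h.py <<'E'
import numpy as np,cv2
from workcell import manip,viewer,finder
from scipy.spatial.transform import Rotation as Ro
def K(n):
    p=viewer.camera_params(n); f=192/np.tan(np.radians(p['vertical_fov'])/2); return p,f
def ext(n,o=None):
    p,f=K(n)
    if n!='wrist': return np.array(p['R']),np.array(p['t']),f,p['cx'],p['cy']
    o=o or manip.get_obs(); T=np.eye(4);T[:3,:3]=Ro.from_quat(o['ee_rot']).as_matrix();T[:3,3]=o['position']
    W=np.linalg.inv(T@np.array(p['T_tool_cam'])); return W[:3,:3],W[:3,3],f,p['cx'],p['cy']
def proj(e,X):
    c=e[0]@np.array(X)+e[1]; return np.array([e[3]+e[2]*c[0]/c[2],e[4]+e[2]*c[1]/c[2]])
def unproj(e,uv,z):
    d=e[0].T@np.array([(uv[0]-e[3])/e[2],(uv[1]-e[4])/e[2],1]); c=-e[0].T@e[1]
    return c+d*(z-c[2])/d[2]
E
python3 - <<'E'
from h import *
o=manip.get_obs();print(o)
a=viewer.camera('scene');b=viewer.camera('top')
cv2.imwrite('pics/a.png',a);cv2.imwrite('pics/b.png',b)
c=np.vstack([a,b]);
for n in('scene','top'):
  p=viewer.camera_params(n);print(n,p['vertical_fov'],p['cx'],p['cy'],-np.array(p['R']).T@p['t'])
  for t in('port','port_face','tube_end','jaw','latch_pivot','coupling','tape','paint_marker','red_tool'):
    try:print(t,[(np.round(r['position'],3).tolist(),round(r['score'],2)) for r in finder.find_in(n,t)][:5])
    except Exception as x:print(t,x)
E
```

```text
pics
{'clock': 0.0, 'joint_pos': array([ 1.10535295,  0.33289   , -0.06471584,  1.46094091,  0.02157327,
        1.34987794, -0.08848628]), 'joint_velocities': array([ 0.00124483,  0.00049217,  0.00122918, -0.00214122, -0.00282441,
       -0.00104847,  0.00197001]), 'tau': array([-7.14030757e-04, -6.25453448e+01,  4.84366645e-02, -3.91617572e+01,
        1.62531371e-02,  9.78143391e-03,  3.36396920e-05]), 'position': array([ 0.2677836 , -0.56459078,  0.40390465]), 'ee_rot': array([ 9.75581152e-01,  2.19638133e-01, -1.72484014e-04, -6.89788433e-04]), 'ft_force': array([0.02983307, 0.2006149 , 0.49670215]), 'torque': array([-0.00046608,  0.0130447 ,  0.01304161]), 'grasp_force': 0.0, 'grip_width': 0.9978604117997413}
scene 48.04214376752273 257.0213550799619 195.899058040961 [0.0109618  0.70680192 0.79005934]
port [([0.566, -0.221, 0.114], 0.7)]
port_face [([0.564, -0.222, 0.114], 0.98)]
tube_end [([0.366, -0.044, 0.038], 0.77), ([0.427, -0.119, 0.04], 0.5)]
jaw [([0.521, -0.191, 0.16], 0.9)]
latch_pivot [([0.564, -0.224, 0.116], 0.71)]
coupling [([0.408, 0.096, 0.032], 0.63), ([0.564, -0.222, 0.115], 0.21)]
tape [([0.368, -0.191, 0.041], 0.77), ([0.409, 0.095, 0.031], 0.48)]
paint_marker []
red_tool [([0.732, -0.32, 0.033], 0.71)]
top 47.96519089157302 254.94496960170835 186.67802388592872 [ 0.35195779 -0.13089612  1.08653901]
port [([0.589, -0.388, 0.017], 0.37)]
port_face [([0.571, -0.231, 0.155], 0.85)]
tube_end [([0.381, -0.055, 0.058], 0.8), ([0.43, -0.13, 0.058], 0.63)]
jaw [([0.523, -0.196, 0.17], 0.78)]
latch_pivot [([0.572, -0.234, 0.153], 0.6)]
coupling [([0.413, 0.085, 0.044], 0.7), ([0.728, -0.22, 0.037], 0.18)]
tape [([0.374, -0.197, 0.058], 0.74)]
paint_marker [([0.588, -0.392, 0.02], 0.79)]
red_tool [([0.727, -0.223, 0.035], 0.61), ([0.57, -0.233, 0.156], 0.19)]
```

View pics/a.png

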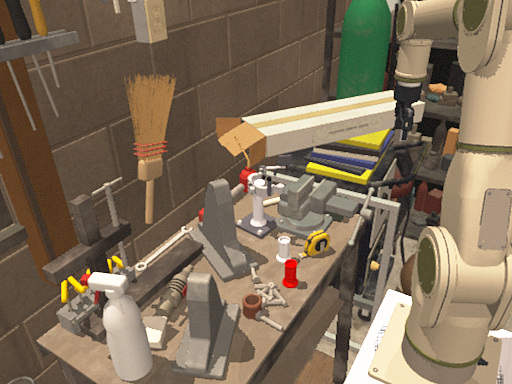

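View pics/b.png

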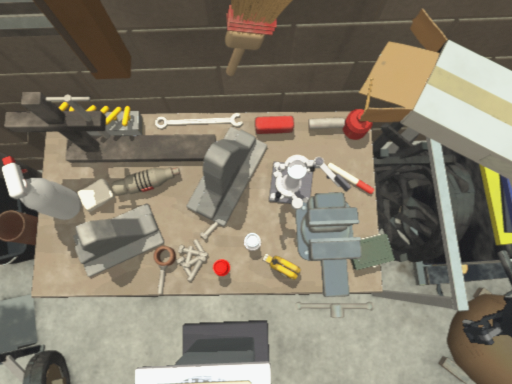

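The scene picture shows a red tube end at (291,273) and a light grey one at (284,249). In the top picture they are at (222,268) and (252,242). The port is at (260,205) in the scene picture and (293,178) in the top one. The plain aluminium one, the light grey, fits the description, so I'll check it in one enlarged crop.

Run:
```python
from h import *
a=cv2.imread('pics/a.png');b=cv2.imread('pics/b.png')
A=cv2.resize(a[165:295,230:340],None,fx=3.5,fy=4.4,interpolation=3)
B=cv2.resize(b[140:285,205:345],None,fx=2.8,fy=3.95,interpolation=3)
B=cv2.resize(b[145:280,245:345],None,fx=4,fy=4.24,interpolation=3)
B=cv2.resize(B,(400,572));cv2.imwrite('pics/c.png',np.hstack([A,B][:2]))
print(A.shape,B.shape)
et,es=ext('top'),ext('scene')
print(proj(et,[.571,-.231,.155]),unproj(et,(252,240),.068),unproj(et,(253,250),0.0),unproj(es,(284,239),.068))
```

```text
(572, 385, 3) (572, 400, 3)
[295.04072815 174.05632315] [ 0.43623194 -0.1301121   0.068     ] [ 0.41693117 -0.13163378  0.        ] [ 0.43682954 -0.13271907  0.068     ]
```

View pics/c.png

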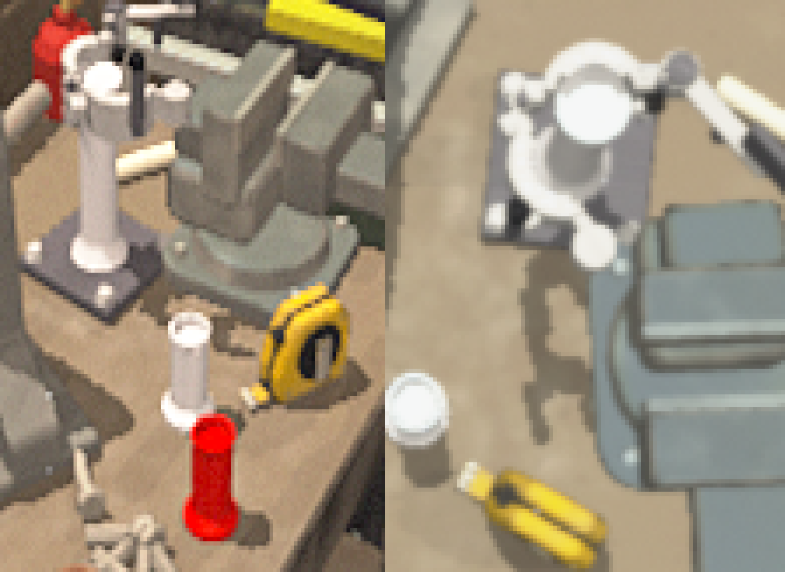

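The crop shows the light grey tube end clearly at crop left (188,370), the red look-alike at (212,480), and the port with an open jaw. The latch pivot is at crop right (680,70). I'll take the light grey one.

```bash
cat >> h.py <<'E'
def go(X,yaw=None):
    "dp in tool mm for world shift to TCP X, after spinning to tool-x yaw"
    o=manip.get_obs();R=Ro.from_quat(o['ee_rot']).as_matrix();y0=np.arctan2(R[1,0],R[0,0])
    d=np.array(X)-o['position'];s=0
    if yaw is not None: s=-(((yaw-y0)+np.pi)%(2*np.pi)-np.pi)
    print('pos',o['position'].round(4),'yaw',round(y0,3),'clk',o['clock'],'F',o['ft_force'].round(1))
    print('dp now axes',(R.T@d*1000).round(1),'spin',round(s,3),'dp after spin',(Ro.from_rotvec([0,0,s]).as_matrix().T@R.T@d*1000).round(1))
E
python3 - <<'E'
from h import *
np.set_printoptions(suppress=True,precision=3)
print(K('wrist'))
et=ext('top')
F=lambda c:(245+(c[0]-385)/4,145+c[1]/4.237)
for n,c,z in(('disc',(593,110),.155),('pivot',(680,70),.184),('hinge?',(515,90),.17),('end',(595,245),.19)):print(n,unproj(et,F(c),z))
go([.436,-.130,.45])
E
```

```text
({'vertical_fov': 61.42424486816995, 'cx': 254.6323486759395, 'cy': 200.26381206224832, 'T_tool_cam': array([[-0.   , -0.945, -0.328,  0.085],
       [ 1.   ,  0.   , -0.001,  0.001],
       [ 0.001, -0.328,  0.945,  0.031],
       [ 0.   ,  0.   ,  0.   ,  1.   ]])}, np.float64(323.2090606192425))
disc [ 0.578 -0.236  0.155]
pivot [ 0.59  -0.281  0.184]
hinge? [ 0.586 -0.192  0.17 ]
end [ 0.5   -0.229  0.19 ]
pos [ 0.268 -0.565  0.405] yaw 0.443 clk 1.0 F [-0.6  0.9  0.1]
dp now axes [ 338.2 -320.7  -45.3] spin 0 dp after spin [ 338.2 -320.7  -45.3]
```

```bash
cat >> h.py <<'E'
def plan(X,yaw=None,n=5):
    "print n rows reaching TCP X and tool-x yaw"
    o=manip.get_obs();R=Ro.from_quat(o['ee_rot']).as_matrix();y0=np.arctan2(R[1,0],R[0,0])
    d=(np.array(X)-o['position'])*1000;dy=0 if yaw is None else ((yaw-y0)+np.pi)%(2*np.pi)-np.pi
    print('pos',o['position'].round(4),'yaw',round(y0,3),'clk',round(o['clock'],2),'F',o['ft_force'].round(1),'w',round(o['grip_width'],3))
    for i in range(n):
        y=y0+dy*i/n;c,s=np.cos(y),np.sin(y);v=d/n
        print((v[0]*c+v[1]*s).round(1),(v[0]*s-v[1]*c).round(1),(-v[2]).round(1),'spin',round(-dy/n,3))
E
python3 -c "
from h import *
plan([.573,-.25,.49],1.571,10)"
```

```text
pos [ 0.2678 -0.5647  0.4047] yaw 0.443 clk 1.0 F [-0.6  0.9  0.1] w 1.001
41.1 -15.4 -8.5 spin -0.113
42.5 -10.6 -8.5 spin -0.113
43.5 -5.8 -8.5 spin -0.113
43.8 -0.9 -8.5 spin -0.113
43.7 4.1 -8.5 spin -0.113
42.9 9.0 -8.5 spin -0.113
41.6 13.7 -8.5 spin -0.113
39.8 18.3 -8.5 spin -0.113
37.5 22.7 -8.5 spin -0.113
34.7 26.8 -8.5 spin -0.113
```

arm_command(plan=[{"dp": [41,-15,-12],"spin": -0.113},{"dp": [42,-11,-12],"spin": -0.113},{"dp": [43,-6,-10],"spin": -0.113},{"dp": [44,-1,-8],"spin": -0.113},{"dp": [44,4,-8],"spin": -0.113}])

```text
clock: 1.5
position: [0.4204, -0.4058, 0.4554]
ee_rot: [0.875, 0.485, 0.0, 0.0]
ft_force: [1.2, 0.7, -0.2]
grip_width: 1.001
grasp_force: 0.0
```

arm_command(plan=[{"dp": [43,9,-8],"spin": -0.113},{"dp": [42,14,-8],"spin": -0.113},{"dp": [40,18,-8],"spin": -0.113},{"dp": [37,23,-8],"spin": -0.113},{"dp": [35,27,-8],"spin": -0.113}])

```text
clock: 2.0
position: [0.5734, -0.2481, 0.4953]
ee_rot: [0.705, 0.709, 0.0, 0.0]
ft_force: [0.8, -0.4, 1.3]
grip_width: 0.999
grasp_force: 0.0
```

Run:
```python
from h import *
o=manip.get_obs();print(o['clock'],np.abs(o['joint_velocities']).max())
w=viewer.camera('wrist');e=ext('wrist',o)
cv2.imwrite('pics/d.png',w);plan([.436,-.130,.32],1.571,8)
for n,X in(('axis',[.573,-.233,.155]),('piv',[.584,-.279,.184])):print(n,proj(e,X))
```

```text
2.0 0.5790257274438674
pos [ 0.5776 -0.2407  0.4961] yaw 1.593 clk 2.05 F [-1.4  7.  -0.6] w 0.999
14.2 -17.4 22.0 spin 0.003
14.2 -17.4 22.0 spin 0.003
14.1 -17.5 22.0 spin 0.003
14.1 -17.5 22.0 spin 0.003
14.0 -17.5 22.0 spin 0.003
14.0 -17.6 22.0 spin 0.003
13.9 -17.6 22.0 spin 0.003
13.9 -17.7 22.0 spin 0.003
axis [253.13089963 162.76000805]
piv [264.54009068 217.93240643]
```

View pics/d.png

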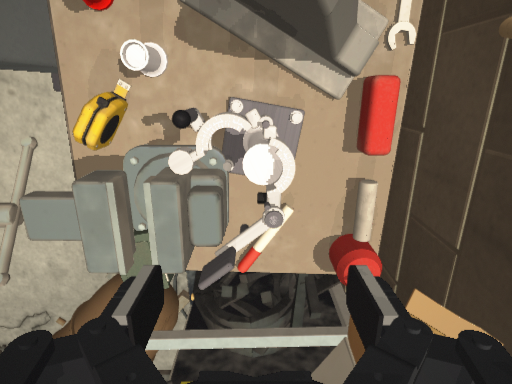

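The wrist picture shows the port's face at about (262,163), the ball of the jaw post at (181,119), the jaw's free end at (180,161), the latch pivot cap at (273,218), the paddle at (218,268) and the target tube end at (135,56). I'll enlarge the ring.

Run:
```python
from h import *
w=cv2.imread('pics/d.png')
cv2.imwrite('pics/e.png',cv2.resize(w[90:240,150:350],None,fx=4,fy=4,interpolation=3))
```

```text
(no output)
```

View pics/e.png

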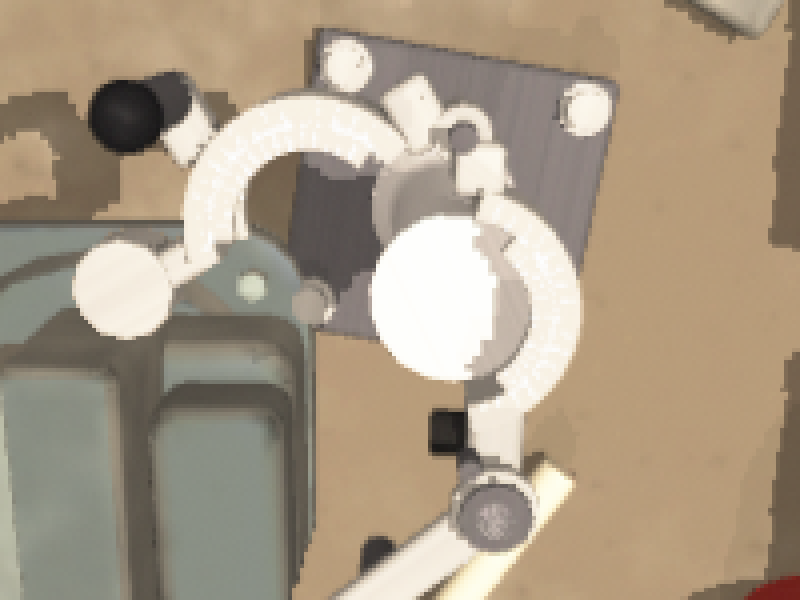

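Run:
```python
from h import *
np.set_printoptions(suppress=True,precision=4)
p=viewer.camera_params('wrist')
o=dict(ee_rot=[.705,.709,0,0],position=[.5734,-.2481,.4953]);e=ext('wrist',o)
P={}
for n,c,z in(('face',(450,297),.155),('pivot',(493,516),.184),('hinge',(463,135),.170),('ball',(127,115),.21),('boss',(123,288),.17),('pl1',(318,28),.01),('pl2',(618,85),.01)):
  P[n]=unproj(e,(150+c[0]/4,90+c[1]/4),z);print(n,P[n])
for n,a in(('pivot',np.arctan2(-46,11)),('hinge',np.pi/2)):
  d=P[n]-P['face'];print(n,np.hypot(*d[:2]),np.arctan2(d[1],d[0])-a)
d=P['ball']-P['hinge'];print('post r',np.hypot(*d[:2]),'exp',np.hypot(40,54),np.arctan2(d[1],d[0])-np.arctan2(-54,-40))
d=P['pl2']-P['pl1'];print('plate',np.arctan2(d[1],d[0]))
d=unproj(e,(218,268),.215)-P['pivot'];print('lever', np.hypot(*d[:2]),np.arctan2(d[1],d[0]),'home',np.arctan2(3.5,-69.9))
print(unproj(e,(135,54),.068))
```

```text
face [ 0.582  -0.2343  0.155 ]
pivot [ 0.592  -0.2799  0.184 ]
hinge [ 0.584  -0.1941  0.17  ]
ball [ 0.5183 -0.1867  0.21  ]
boss [ 0.506  -0.2292  0.17  ]
pl1 [ 0.5403 -0.1756  0.01  ]
pl2 [ 0.6418 -0.1935  0.01  ]
pivot 0.0466977258183509 -0.018373756414800102
hinge 0.04020249614242424 -0.04999019538313676
post r 0.06613395477769923 exp 67.20119046564577 5.237107634895256
plate -0.17433943787373168
lever 0.0600527687217022 -2.5387695484700874 home 3.091562905745246
[ 0.4396 -0.1288  0.068 ]
```

The ring's total turn is about -0.03 rad in world, the jaw is about 1.0 rad open and the lever about 0.69 rad open. Next I go to the tube end.

arm_command(plan=[{"dp": [20,-25,20],"spin": 0.02},{"dp": [22,-28,35],"spin": 0},{"dp": [22,-28,35],"spin": 0},{"dp": [22,-28,45],"spin": 0},{"dp": [22,-28,45],"spin": 0}], grip=-0.3, newtons=30)

```text
clock: 2.55
position: [0.4428, -0.1445, 0.3252]
ee_rot: [0.714, 0.701, 0.0, 0.001]
ft_force: [0.5, -0.2, -0.0]
grip_width: 0.648
grasp_force: 0.0
```

arm_command(plan=[{"dp": [0,0,0]},{"dp": [0,0,0]},{"dp": [0,0,0]}])

```text
invalid input at $.plan[0]: expected keys dp, spin
```

Run:
```python
from h import *
o=manip.get_obs();w=viewer.camera('wrist');e=ext('wrist',o);cv2.imwrite('pics/f.png',w)
plan([.4375,-.13,.199],1.571,5)
print('expected top',proj(e,[.4375,-.13,.068]))
for r in finder.find_in('wrist','tube_end'):print(r)
g=w.min(2);m=(g>190).astype(np.uint8)
n,l,s,c=cv2.connectedComponentsWithStats(m)
for i in range(1,n):
  if s[i,4]>150:print(s[i],c[i].round(1),unproj(e,c[i],.068).round(4))
```

```text
pos [ 0.4364 -0.1409  0.3164] yaw 1.555 clk 2.6 F [-4.7  3.3 -8.3] w 0.65
2.2 0.2 23.5 spin -0.003
2.2 0.2 23.5 spin -0.003
2.2 0.2 23.5 spin -0.003
2.2 0.2 23.5 spin -0.003
2.2 0.2 23.5 spin -0.003
expected top [245.19228777 188.46942352]
{'position': [0.3789, -0.0476, 0.0599], 'score': 0.86}
{'position': [0.4354, -0.1201, 0.0567], 'score': 0.66}
{'position': [0.5621, -0.1874, 0.1642], 'score': 0.63}
{'position': [0.5686, -0.2133, 0.019], 'score': 0.3}
[ 225  146   46   63 1478] [247.6 178.5] [ 0.4395 -0.1225  0.068 ]
[388 248  33  22 293] [405.  254.8] [ 0.5617 -0.1869  0.068 ]
```

View pics/f.png

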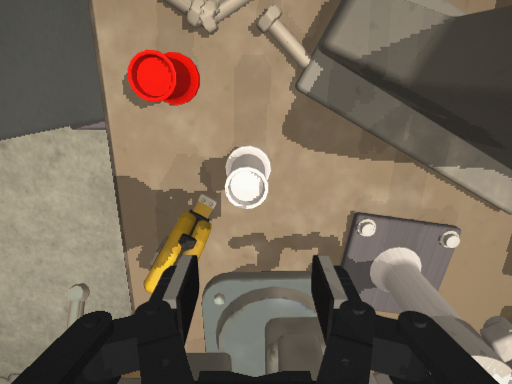

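The picture shows the target's bead at (246.5,188), which puts it at (0.4385,-0.130). The red look-alike is at (155,77), and the tape is clear of the fingers. I go down.

arm_command(plan=[{"dp": [0,0,25],"spin": -0.015},{"dp": [0,0,25],"spin": 0},{"dp": [0,0,20],"spin": 0},{"dp": [0,0,0],"spin": 0},{"dp": [0,0,0],"spin": 0}])

```text
clock: 3.15
position: [0.4447, -0.1454, 0.2571]
ee_rot: [0.708, 0.706, 0.0, 0.0]
ft_force: [0.8, -0.5, -0.3]
grip_width: 0.65
grasp_force: 0.0
```

```bash
python3 -c "
from h import *
plan([.4385,-.13,.199],1.571,4)"
```

```text
pos [ 0.4447 -0.1454  0.2571] yaw 1.568 clk 3.15 F [ 0.8 -0.5 -0.3] w 0.65
3.8 -1.6 14.5 spin -0.001
3.8 -1.6 14.5 spin -0.001
3.8 -1.6 14.5 spin -0.001
3.8 -1.6 14.5 spin -0.001
```

arm_command(plan=[{"dp": [8,-3,0],"spin": 0},{"dp": [7,-3,3],"spin": 0},{"dp": [0,0,20],"spin": 0},{"dp": [0,0,20],"spin": 0},{"dp": [0,0,15],"spin": 0}])

```text
clock: 3.65
position: [0.438, -0.1295, 0.198]
ee_rot: [0.708, 0.706, 0.0, 0.0]
ft_force: [-0.3, 0.3, -0.4]
grip_width: 0.652
grasp_force: 0.0
```

arm_command(plan=[{"dp": [0,0,0],"spin": 0},{"dp": [0,0,0],"spin": 0}])

```text
clock: 3.85
position: [0.4384, -0.1298, 0.199]
ee_rot: [0.708, 0.706, 0.0, 0.0]
ft_force: [0.5, 0.8, -1.0]
grip_width: 0.653
grasp_force: 0.0
```

Run:
```python
from h import *
o=manip.get_obs();w=viewer.camera('wrist');e=ext('wrist',o);cv2.imwrite('pics/g0.png',w)
plan([.4385,-.13,.199],1.571,1)
m=(w.min(2)>190).astype(np.uint8)
n,l,s,c=cv2.connectedComponentsWithStats(m)
for i in range(1,n):
  if s[i,4]>300:print(s[i],c[i].round(1))
print(proj(e,[.4385,-.13,.068]),proj(e,[.4385,-.146,.068]),proj(e,[.4385,-.114,.068]),proj(e,[.4385,-.151,.008]))
```

```text
pos [ 0.4386 -0.13    0.1993] yaw 1.568 clk 3.9 F [-0.1  0.2  0.7] w 0.648
-0.0 -0.1 0.3 spin -0.003
[221 213  66  29 832] [255.9 224.1]
[251.87507661 324.15717286] [252.09640959 357.48243501] [251.63383681 287.83461624] [252.89886659 281.98689436]
```

View pics/g0.png

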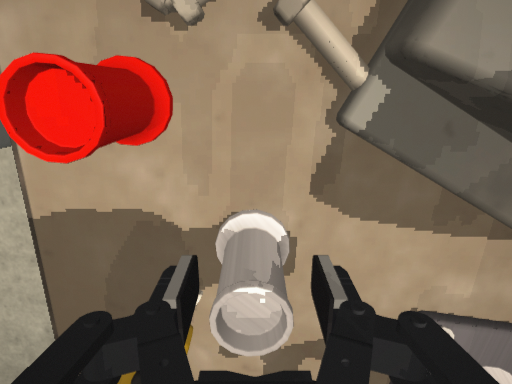

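The open pads straddle the tube end. Its bead is at (252,318) where 324 was expected, so it lies about 2.5 mm further to +y. I shift that much and grip.

arm_command(plan=[{"dp": [2.5,0,0],"spin": 0},{"dp": [0,0,0],"spin": 0},{"dp": [0,0,0],"spin": 0},{"dp": [0,0,0],"spin": 0},{"dp": [0,0,0],"spin": 0}], grip=1, newtons=35)

```text
clock: 4.4
position: [0.4385, -0.1274, 0.1992]
ee_rot: [0.708, 0.706, 0.0, 0.0]
ft_force: [-2.7, 2.8, 6.9]
grip_width: 0.345
grasp_force: 34.0
```

arm_command(plan=[{"dp": [0,0,-10],"spin": 0},{"dp": [0,0,-30],"spin": 0},{"dp": [0,0,-50],"spin": 0},{"dp": [0,0,-50],"spin": 0},{"dp": [0,0,-50],"spin": 0}])

```text
clock: 4.9
position: [0.4376, -0.1272, 0.391]
ee_rot: [0.708, 0.706, 0.0, 0.0]
ft_force: [1.7, -0.6, -1.7]
grip_width: 0.339
grasp_force: 35.0
```

```bash
python3 -c "
from h import *
plan([.5665,-.236,.39],1.54,6)"
```

```text
pos [ 0.4376 -0.1272  0.391 ] yaw 1.568 clk 4.9 F [ 1.7 -0.6 -1.7] w 0.339
-18.1 21.5 0.2 spin 0.005
-18.0 21.6 0.2 spin 0.005
-17.9 21.7 0.2 spin 0.005
-17.8 21.8 0.2 spin 0.005
-17.7 21.9 0.2 spin 0.005
-17.6 22.0 0.2 spin 0.005
```

arm_command(plan=[{"dp": [0,0,-50],"spin": 0},{"dp": [-20,25,-10],"spin": 0.01},{"dp": [-28,35,0],"spin": 0.01},{"dp": [-28,36,0],"spin": 0.01},{"dp": [-28,35,0],"spin": 0}])

```text
clock: 5.4
position: [0.5681, -0.2352, 0.4491]
ee_rot: [0.719, 0.695, 0.0, 0.0]
ft_force: [1.2, -0.5, -2.1]
grip_width: 0.339
grasp_force: 35.3
```

arm_command(plan=[{"dp": [0,0,20],"spin": 0},{"dp": [0,0,20],"spin": 0},{"dp": [0,0,0],"spin": 0},{"dp": [0,0,0],"spin": 0},{"dp": [0,0,0],"spin": 0}])

```text
clock: 5.9
position: [0.5672, -0.234, 0.4101]
ee_rot: [0.719, 0.695, 0.0, 0.001]
ft_force: [0.2, 0.2, -1.7]
grip_width: 0.342
grasp_force: 35.5
```

Run:
```python
from h import *
o=manip.get_obs();w=viewer.camera('wrist');e=ext('wrist',o);cv2.imwrite('pics/g.png',cv2.resize(w,None,fx=1.5,fy=1.5,interpolation=3))
plan([.5687,-.2326,.365],1.54,3);print(o['ft_force'])
for n,X in(('axis',[.5807,-.233,.155]),('piv',[.5905,-.279,.184]),('hinge',[.582,-.193,.170])):print(n,proj(e,X)*1.5)
```

```text
pos [ 0.5672 -0.234   0.4101] yaw 1.538 clk 5.95 F [ 0.7 -0.1 -1. ] w 0.343
0.5 0.5 15.0 spin -0.001
0.5 0.5 15.0 spin -0.001
0.5 0.5 15.0 spin -0.001
[ 0.20383562  0.22520043 -1.74082934]
axis [406.0463076  309.03930555]
piv [431.70826853 422.32385543]
hinge [409.17814727 234.73085576]
```

View pics/g.png

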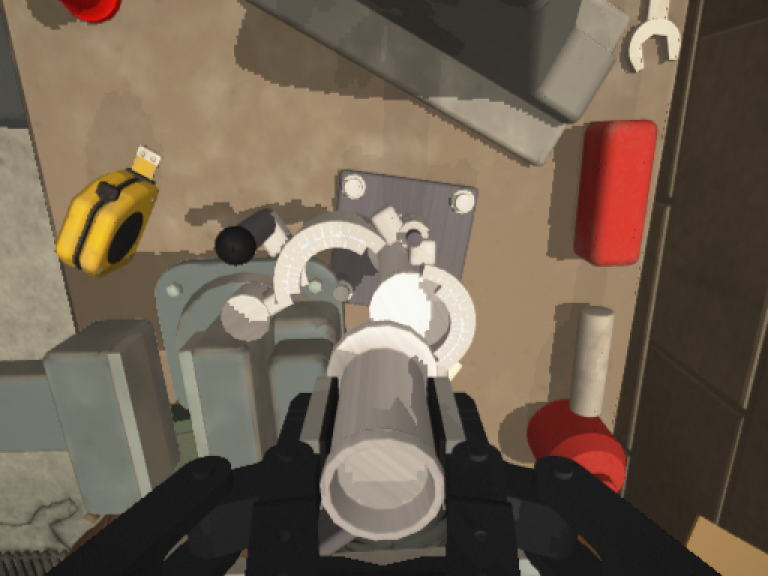

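The held tube end hangs plumb over the port. The port face at (409,312) shows about 1.5 mm off the prediction, so I correct by that and go down.

arm_command(plan=[{"dp": [0.5,2.5,15],"spin": 0},{"dp": [0,0,15],"spin": 0},{"dp": [0,0,12],"spin": 0},{"dp": [0,0,4],"spin": 0},{"dp": [0,0,2],"spin": 0}])

```text
clock: 6.45
position: [0.5696, -0.2337, 0.3593]
ee_rot: [0.719, 0.695, -0.0, -0.001]
ft_force: [0.1, -0.0, -2.8]
grip_width: 0.342
grasp_force: 35.5
```

arm_command(plan=[{"dp": [0,0,1.5],"spin": 0},{"dp": [0,0,1.5],"spin": 0},{"dp": [0,0,1],"spin": 0},{"dp": [0,0,1],"spin": 0},{"dp": [0,0,0],"spin": 0}])

```text
clock: 6.95
position: [0.5697, -0.2337, 0.3553]
ee_rot: [0.719, 0.695, -0.0, 0.0]
ft_force: [0.1, 0.4, -2.6]
grip_width: 0.34
grasp_force: 35.5
```

arm_command(plan=[{"dp": [0,0,0.5],"spin": 0},{"dp": [0,0,0.5],"spin": 0},{"dp": [0,0,0.5],"spin": 0},{"dp": [0,0,0],"spin": 0}])

```text
clock: 7.35
position: [0.5697, -0.2337, 0.3543]
ee_rot: [0.719, 0.695, 0.0, 0.0]
ft_force: [-2.5, 0.6, 4.0]
grip_width: 0.347
grasp_force: 35.9
```

Contact felt, about 6 N. I ease off slightly and slide toward the ring's +x, which is tool y.

arm_command(plan=[{"dp": [0,1,-0.3],"spin": 0},{"dp": [0,2,0],"spin": 0},{"dp": [0,2,0],"spin": 0},{"dp": [0,2,0],"spin": 0},{"dp": [0,1,0],"spin": 0}])

```text
clock: 7.85
position: [0.5778, -0.2342, 0.3543]
ee_rot: [0.719, 0.695, -0.0, 0.0]
ft_force: [-6.0, 0.6, 7.1]
grip_width: 0.338
grasp_force: 36.1
```

arm_command(plan=[{"dp": [0,1,0],"spin": 0},{"dp": [0,0.7,0],"spin": 0},{"dp": [0,0.6,0],"spin": 0},{"dp": [0,0,0],"spin": 0}])

```text
clock: 8.25
position: [0.5801, -0.2343, 0.3543]
ee_rot: [0.719, 0.695, -0.0, 0.0]
ft_force: [-4.4, -0.4, 5.7]
grip_width: 0.339
grasp_force: 36.1
```

arm_command(plan=[{"dp": [0,0.6,-0.2],"spin": 0},{"dp": [0,0.5,0],"spin": 0},{"dp": [0,0.5,0],"spin": 0},{"dp": [0,0,0],"spin": 0}])

```text
clock: 8.65
position: [0.5814, -0.2343, 0.3544]
ee_rot: [0.719, 0.695, -0.0, -0.0]
ft_force: [-5.1, 0.2, 5.0]
grip_width: 0.34
grasp_force: 36.2
```

arm_command(plan=[{"dp": [0,0.5,0],"spin": 0},{"dp": [0,0.4,0],"spin": 0},{"dp": [0,0,0],"spin": 0}])

```text
clock: 8.95
position: [0.582, -0.2342, 0.3544]
ee_rot: [0.719, 0.695, -0.001, -0.001]
ft_force: [-9.0, 1.1, 8.4]
grip_width: 0.341
grasp_force: 36.5
```

It butts: 9 N and advance has stopped. I release with a modest opening and rise.

arm_command(plan=[{"dp": [0,-0.4,0],"spin": 0}])

```text
clock: 9.05
position: [0.5817, -0.2342, 0.3544]
ee_rot: [0.719, 0.695, -0.001, -0.001]
ft_force: [-5.7, 1.0, 5.7]
grip_width: 0.336
grasp_force: 36.3
```

arm_command(plan=[{"dp": [0,0,0],"spin": 0},{"dp": [0,0,0],"spin": 0},{"dp": [0,0,0],"spin": 0}], grip=-0.1)

```text
clock: 9.35
position: [0.5824, -0.234, 0.3541]
ee_rot: [0.719, 0.695, 0.0, 0.0]
ft_force: [0.5, -0.6, 0.3]
grip_width: 0.55
grasp_force: 0.0
```

arm_command(plan=[{"dp": [0,0,-10],"spin": 0},{"dp": [0,0,-35],"spin": 0},{"dp": [0,0,-45],"spin": 0},{"dp": [0,0,0],"spin": 0},{"dp": [0,0,0],"spin": 0}])

```text
clock: 9.85
position: [0.5823, -0.234, 0.4462]
ee_rot: [0.719, 0.695, 0.001, 0.002]
ft_force: [0.1, -0.9, -0.7]
grip_width: 0.55
grasp_force: 0.0
```

Run:
```python
from h import *
o=manip.get_obs();w=viewer.camera('wrist');e=ext('wrist',o);cv2.imwrite('pics/i.png',cv2.resize(w[80:384,100:420],None,fx=1.9,fy=1.9,interpolation=3))
print(o['position'],o['grip_width'],o['clock'])
for n,X in(('axis',[.5815,-.2342,.223]),('ball',[.5173,-.1855,.210]),('hinge',[.582,-.194,.170])):print(n,(proj(e,X)-[100,80])*1.9)
```

```text
[ 0.58232838 -0.23400214  0.44618189] 0.5495852012115559 9.85
axis [286.10082362 276.44617066]
ball [ 89.53473363 133.36485794]
hinge [284.81775452 130.86687433]
```

View pics/i.png

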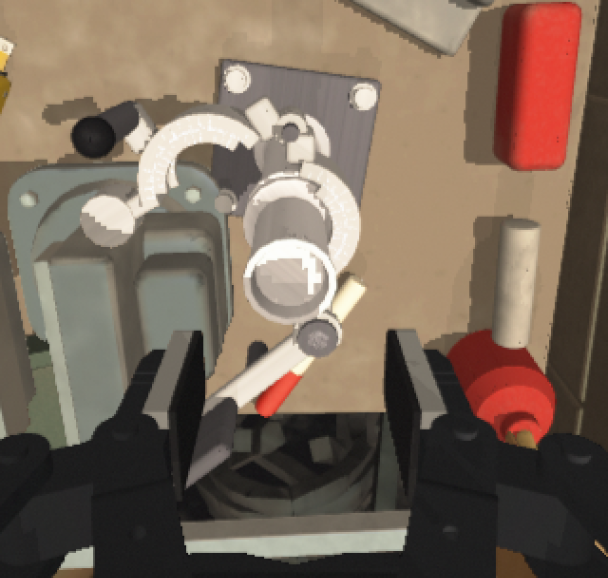

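The tube end stands under the lip, its top at (290,280) within the known camera offset, so it is in place. Now I'll plan the jaw push and check the vise's height.

Run:
```python
from h import *
plan([.519,-.156,.446],1.449,3)
et=ext('top');e=ext('wrist',dict(ee_rot=[.705,.709,0,0],position=[.5734,-.2481,.4953]))
a,b=(315.75,193.4),(219,186)
for z in(.1,.13,.16,.19):print(z,unproj(et,a,z),unproj(e,b,z))
```

```text
pos [ 0.5821 -0.2341  0.4446] yaw 1.538 clk 9.9 F [-0.5  0.9 -0.4] w 0.547
25.3 -21.9 -0.5 spin 0.03
24.7 -22.6 -0.5 spin 0.03
24.0 -23.3 -0.5 spin 0.03
0.1 [ 0.53589435 -0.28245317  0.1       ] [ 0.53273003 -0.27301016  0.1       ]
0.13 [ 0.53030096 -0.27784442  0.13      ] [ 0.53613761 -0.26404586  0.13      ]
0.16 [ 0.52470757 -0.27323567  0.16      ] [ 0.53954518 -0.25508157  0.16      ]
0.19 [ 0.51911418 -0.26862692  0.19      ] [ 0.54295276 -0.24611727  0.19      ]
```

The vise is only about 0.11 m high, so it is clear. I move behind the post with the fingers shut.

arm_command(plan=[{"dp": [25,-22,0],"spin": 0.03},{"dp": [25,-23,0],"spin": 0.03},{"dp": [24,-23,0],"spin": 0.03},{"dp": [0,0,0],"spin": 0},{"dp": [0,0,30],"spin": 0}], grip=1, newtons=20)

```text
clock: 10.4
position: [0.5193, -0.1555, 0.4168]
ee_rot: [0.749, 0.663, 0.001, 0.003]
ft_force: [1.0, -1.0, 0.0]
grip_width: 0.002
grasp_force: 0.0
```

arm_command(plan=[{"dp": [0,0,30],"spin": 0},{"dp": [0,0,24],"spin": 0},{"dp": [0,0,0],"spin": 0},{"dp": [0,0,0],"spin": 0}])

```text
clock: 10.8
position: [0.519, -0.1563, 0.3603]
ee_rot: [0.749, 0.662, -0.0, -0.001]
ft_force: [-0.4, -0.4, -0.3]
grip_width: 0.001
grasp_force: 0.0
```

```bash
cat >> h.py <<'E'
def rel(C):
    o=manip.get_obs();R=Ro.from_quat(o['ee_rot']).as_matrix();r=R.T@(o['position']-np.array([*C,0]))*1000
    print('tool-frame offset from centre',r[:2].round(1),'yaw',round(np.degrees(np.arctan2(R[1,0],R[0,0])),1),'z',o['position'][2].round(4),'F tool',(R.T@o['ft_force']).round(1),o['clock'])
E
python3 -c "
from h import *
rel([.5822,-.194])"
```

```text
tool-frame offset from centre [ 29.8 -67.8] yaw 82.9 z 0.3603 F tool [-0.4 -0.4  0.3] 10.8
```

arm_command(plan=[{"dp": [-6,0,0],"spin": 0},{"dp": [-3,0,0],"spin": 0},{"dp": [-1.5,0,0],"spin": 0},{"dp": [-1.5,0,0],"spin": 0},{"dp": [-3.4,-0.8,0],"spin": -0.05}])

```text
clock: 11.3
position: [0.5164, -0.1707, 0.3607]
ee_rot: [0.732, 0.681, 0.0, 0.0]
ft_force: [-0.6, 3.3, 2.3]
grip_width: -0.0
grasp_force: 1.2
```

arm_command(plan=[{"dp": [-3.4,-0.8,0],"spin": -0.05},{"dp": [-3.4,-0.8,0],"spin": -0.05},{"dp": [-3.4,-0.8,0],"spin": -0.05},{"dp": [-3.4,-0.8,0],"spin": -0.05}])

```text
clock: 11.7
position: [0.5132, -0.1843, 0.3607]
ee_rot: [0.66, 0.752, 0.0, 0.0]
ft_force: [-0.4, 2.4, 1.4]
grip_width: 0.004
grasp_force: 1.2
```

Contact, about 2.5 N, and the jaw follows.

arm_command(plan=[{"dp": [-3.4,-0.8,0],"spin": -0.05},{"dp": [-3.4,-0.8,0],"spin": -0.05},{"dp": [-3.4,-0.8,0],"spin": -0.05},{"dp": [-3.4,-0.8,0],"spin": -0.05},{"dp": [-3.4,-0.8,0],"spin": -0.05}])

```text
clock: 12.2
position: [0.513, -0.2019, 0.3607]
ee_rot: [0.561, 0.828, 0.0, -0.0]
ft_force: [-0.9, 2.1, 2.3]
grip_width: 0.002
grasp_force: 1.2
```

arm_command(plan=[{"dp": [-3.4,-0.8,0],"spin": -0.05},{"dp": [-3.4,-0.8,0],"spin": -0.05},{"dp": [-3.4,-0.8,0],"spin": -0.05},{"dp": [-3.4,-0.8,0],"spin": -0.05},{"dp": [0,0,0],"spin": 0}])

```text
clock: 12.7
position: [0.5161, -0.216, 0.3605]
ee_rot: [0.476, 0.879, 0.0, 0.0]
ft_force: [-0.6, 0.2, 0.2]
grip_width: 0.003
grasp_force: 0.1
```

```bash
python3 -c "
from h import *
rel([.5822,-.194])"
```

```text
tool-frame offset from centre [ 17.6 -67.3] yaw 123.1 z 0.3605 F tool [ 0.5 -0.4 -0.2] 12.7
```

arm_command(plan=[{"dp": [-3.4,-0.8,0],"spin": -0.05},{"dp": [-3.4,-0.8,0],"spin": -0.05},{"dp": [-3.4,-0.8,0],"spin": -0.05},{"dp": [-2,-0.5,0],"spin": -0.03},{"dp": [-1.4,-0.35,0],"spin": -0.02}])

```text
clock: 13.2
position: [0.5217, -0.2284, 0.3604]
ee_rot: [0.387, 0.922, -0.0, -0.0]
ft_force: [-2.7, 1.8, 1.9]
grip_width: -0.004
grasp_force: 1.1
```

arm_command(plan=[{"dp": [-1,-0.25,0],"spin": -0.015},{"dp": [-1,-0.25,0],"spin": -0.015},{"dp": [0,0,0],"spin": 0}])

```text
clock: 13.5
position: [0.5228, -0.2304, 0.3603]
ee_rot: [0.373, 0.928, -0.0, 0.0]
ft_force: [-1.4, 0.3, 1.4]
grip_width: 0.002
grasp_force: 0.7
```

```bash
python3 -c "
from h import *
rel([.5822,-.194])"
```

```text
tool-frame offset from centre [ 17.7 -67.3] yaw 136.2 z 0.3603 F tool [ 1.2 -0.7 -1.4] 13.5
```

arm_command(plan=[{"dp": [-1,-0.25,0],"spin": -0.015},{"dp": [-1,-0.25,0],"spin": -0.015},{"dp": [0,0,0],"spin": 0}])

```text
clock: 13.8
position: [0.5239, -0.2322, 0.3603]
ee_rot: [0.358, 0.934, -0.0, 0.0]
ft_force: [-1.4, 0.5, 1.0]
grip_width: 0.002
grasp_force: 0.7
```

arm_command(plan=[{"dp": [-1,-0.25,0],"spin": -0.015},{"dp": [-0.6,-0.15,0],"spin": -0.01},{"dp": [0,0,0],"spin": 0}])

```text
clock: 14.1
position: [0.5248, -0.2335, 0.3603]
ee_rot: [0.347, 0.938, -0.0, 0.0]
ft_force: [-0.8, 1.0, -0.2]
grip_width: 0.002
grasp_force: 0.7
```

arm_command(plan=[{"dp": [-0.7,-0.15,0],"spin": -0.01},{"dp": [0,0,0],"spin": 0}])

```text
clock: 14.3
position: [0.5253, -0.2341, 0.3603]
ee_rot: [0.342, 0.94, -0.0, 0.0]
ft_force: [-2.1, 0.0, 1.1]
grip_width: -0.0
grasp_force: 0.8
```

arm_command(plan=[{"dp": [-0.7,-0.15,0],"spin": -0.01},{"dp": [0,0,0],"spin": 0}])

```text
clock: 14.5
position: [0.5257, -0.2347, 0.3603]
ee_rot: [0.337, 0.941, -0.0, 0.0]
ft_force: [-2.0, 0.8, 0.5]
grip_width: -0.003
grasp_force: 0.8
```

arm_command(plan=[{"dp": [-0.7,-0.15,0],"spin": -0.01},{"dp": [0,0,0],"spin": 0}])

```text
clock: 14.7
position: [0.526, -0.2351, 0.3603]
ee_rot: [0.333, 0.943, -0.0, -0.0]
ft_force: [-4.5, 1.2, 1.4]
grip_width: 0.002
grasp_force: 1.8
```

arm_command(plan=[{"dp": [-0.7,-0.15,0],"spin": -0.01},{"dp": [0,0,0],"spin": 0}])

```text
clock: 14.9
position: [0.5263, -0.2355, 0.3602]
ee_rot: [0.328, 0.945, 0.0, -0.001]
ft_force: [-5.6, 1.5, 3.0]
grip_width: -0.004
grasp_force: 3.0
```

The seal is felt at about 6 N. One more small push, then I back off, rise and go round to the paddle.

arm_command(plan=[{"dp": [-0.6,-0.15,0],"spin": -0.01},{"dp": [0,0,0],"spin": 0}])

```text
clock: 15.1
position: [0.5266, -0.2358, 0.3602]
ee_rot: [0.323, 0.946, 0.0, -0.001]
ft_force: [-7.3, 3.9, 4.2]
grip_width: 0.0
grasp_force: 4.1
```

arm_command(plan=[{"dp": [10,0,0],"spin": 0},{"dp": [12,0,-10],"spin": 0},{"dp": [0,0,-40],"spin": 0},{"dp": [0,0,-35],"spin": 0},{"dp": [0,0,0],"spin": 0}])

```text
clock: 15.6
position: [0.5102, -0.2222, 0.4505]
ee_rot: [0.323, 0.946, -0.001, 0.004]
ft_force: [-0.1, -0.6, -0.8]
grip_width: -0.002
grasp_force: 0.0
```

Run:
```python
from h import *
plan([.5486,-.3516,.444],np.radians(124.5),4)
o=manip.get_obs();e=ext('wrist',o);w=viewer.camera('wrist');cv2.imwrite('pics/j.png',cv2.resize(w,None,fx=1.5,fy=1.5,interpolation=3))
for n,X in(('tube',[.581,-.234,.223]),('post',[.5406,-.2468,.215]),('piv',[.5906,-.2803,.184]),('pad48',[.5906-.824*.048,-.2803-.567*.048,.215]),('pad88',[.5906-.824*.088,-.2803-.567*.088,.215])):print(n,proj(e,X)*1.5)
```

```text
pos [ 0.5102 -0.2222  0.4505] yaw 2.483 clk 15.6 F [-0.1 -0.6 -0.8] w -0.002
-27.4 -19.7 1.6 spin 0.078
-28.8 -17.5 1.6 spin 0.078
-30.1 -15.3 1.6 spin 0.078
-31.2 -12.9 1.6 spin 0.078
tube [451.50252782 449.94263691]
post [379.08565047 397.48279182]
piv [386.5169744  459.77845366]
pad48 [297.86126474 475.24006349]
pad88 [220.63912275 455.44491291]
```

View pics/j.png

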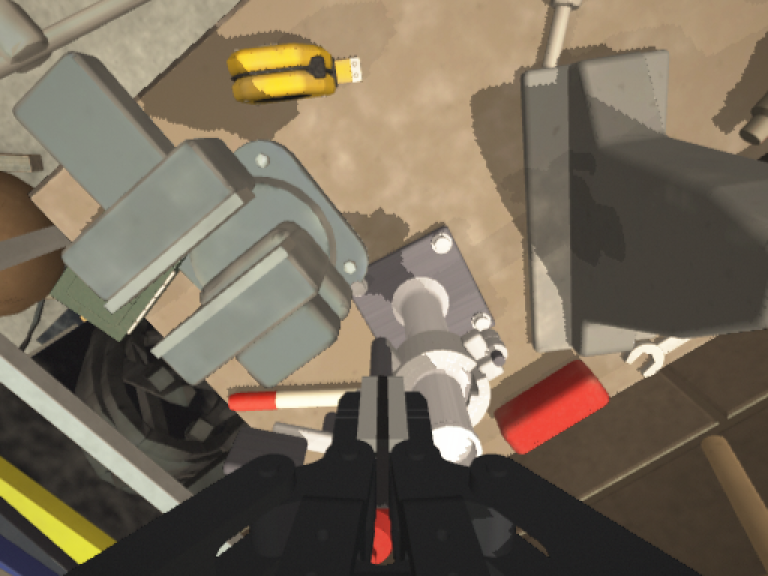

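The picture shows the jaw closed round the tube at (430,350) and the paddle around (265,450), where predicted. I go round behind the paddle.

arm_command(plan=[{"dp": [-27,-20,0],"spin": 0.078},{"dp": [-29,-17,0],"spin": 0.078},{"dp": [-30,-15,0],"spin": 0.078},{"dp": [-31,-13,0],"spin": 0.078},{"dp": [0,0,0],"spin": 0}])

```text
clock: 16.15
position: [0.547, -0.3562, 0.4425]
ee_rot: [0.47, 0.883, -0.001, -0.001]
ft_force: [-1.0, 0.2, -0.7]
grip_width: -0.001
grasp_force: 0.0
```

arm_command(plan=[{"dp": [0,0,35],"spin": 0},{"dp": [0,0,35],"spin": 0},{"dp": [0,0,18],"spin": 0},{"dp": [0,0,0],"spin": 0},{"dp": [0,0,0],"spin": 0}])

```text
clock: 16.65
position: [0.5478, -0.3512, 0.3575]
ee_rot: [0.466, 0.885, 0.0, -0.0]
ft_force: [0.5, 0.5, 0.5]
grip_width: -0.0
grasp_force: 0.0
```

```bash
python3 -c "
from h import *
rel([.5906,-.2803])"
```

```text
tool-frame offset from centre [-34.2 -75.3] yaw 124.4 z 0.3575 F tool [ 0.1  0.7 -0.5] 16.65
```

arm_command(plan=[{"dp": [6,0,-3],"spin": 0},{"dp": [6,0,0],"spin": 0},{"dp": [3,0,0],"spin": 0},{"dp": [2,0,0],"spin": 0},{"dp": [2,0,0],"spin": 0}])

```text
clock: 17.15
position: [0.5369, -0.3357, 0.3606]
ee_rot: [0.467, 0.884, -0.0, 0.0]
ft_force: [-1.0, 0.2, -0.8]
grip_width: -0.004
grasp_force: 0.1
```

arm_command(plan=[{"dp": [2,0,0],"spin": 0},{"dp": [2,0,0],"spin": 0}])

```text
clock: 17.35
position: [0.5346, -0.3325, 0.3603]
ee_rot: [0.467, 0.884, -0.0, 0.0]
ft_force: [-0.6, -0.3, -0.1]
grip_width: 0.002
grasp_force: 0.1
```

arm_command(plan=[{"dp": [3.75,-0.6,0],"spin": 0.05},{"dp": [3.75,-0.6,0],"spin": 0.05},{"dp": [3.75,-0.6,0],"spin": 0.05},{"dp": [3.75,-0.6,0],"spin": 0.05}])

```text
clock: 17.75
position: [0.525, -0.3207, 0.3602]
ee_rot: [0.553, 0.833, 0.0, -0.0]
ft_force: [0.7, 0.1, 0.1]
grip_width: 0.0
grasp_force: 0.1
```

arm_command(plan=[{"dp": [2.3,-0.4,0],"spin": 0.03},{"dp": [2.3,-0.4,0],"spin": 0.03},{"dp": [2.3,-0.4,0],"spin": 0.03}])

```text
clock: 18.05
position: [0.5215, -0.3148, 0.3603]
ee_rot: [0.59, 0.807, -0.0, 0.0]
ft_force: [0.9, -1.8, -0.8]
grip_width: -0.002
grasp_force: 1.4
```

```bash
python3 -c "
from h import *
rel([.5906,-.2803])"
```

```text
tool-frame offset from centre [-12.  -76.3] yaw 107.7 z 0.3603 F tool [-2.   0.3  0.9] 18.05
```

The load has begun, about 2 N, as expected for the last 0.4 rad.

arm_command(plan=[{"dp": [2.3,-0.4,0],"spin": 0.03},{"dp": [2.3,-0.4,0],"spin": 0.03},{"dp": [2.3,-0.4,0],"spin": 0.03},{"dp": [0,0,0],"spin": 0}])

```text
clock: 18.45
position: [0.5184, -0.3086, 0.3604]
ee_rot: [0.626, 0.78, -0.0, 0.0]
ft_force: [0.9, -1.3, -0.2]
grip_width: -0.0
grasp_force: 0.7
```

arm_command(plan=[{"dp": [2.3,-0.4,0],"spin": 0.03},{"dp": [2.3,-0.4,0],"spin": 0.03},{"dp": [0,0,0],"spin": 0}])

```text
clock: 18.75
position: [0.5168, -0.3044, 0.3604]
ee_rot: [0.648, 0.761, -0.0, 0.0]
ft_force: [1.9, -3.8, -1.3]
grip_width: -0.003
grasp_force: 1.5
```

```bash
python3 -c "
from h import *
rel([.5906,-.2803])"
```

```text
tool-frame offset from centre [-12.3 -76.6] yaw 99.2 z 0.3604 F tool [-4.   1.3  1.3] 18.75
```

arm_command(plan=[{"dp": [1.5,-0.2,0],"spin": 0.02},{"dp": [1.5,-0.2,0],"spin": 0.02},{"dp": [1.5,-0.2,0],"spin": 0.02},{"dp": [0,0,0],"spin": 0}])

```text
clock: 19.15
position: [0.5155, -0.2994, 0.3603]
ee_rot: [0.671, 0.741, 0.0, -0.0]
ft_force: [0.3, -1.4, -0.0]
grip_width: 0.002
grasp_force: 1.0
```

arm_command(plan=[{"dp": [1.5,-0.2,0],"spin": 0.02},{"dp": [1.5,-0.2,0],"spin": 0.02},{"dp": [0,0,0],"spin": 0}])

```text
clock: 19.45
position: [0.5148, -0.2965, 0.3603]
ee_rot: [0.686, 0.728, -0.0, -0.0]
ft_force: [-0.2, -1.4, 0.6]
grip_width: -0.004
grasp_force: 0.9
```

arm_command(plan=[{"dp": [1.5,-0.2,0],"spin": 0.02},{"dp": [0,0,0],"spin": 0}])

```text
clock: 19.65
position: [0.5146, -0.2949, 0.3603]
ee_rot: [0.693, 0.721, 0.0, -0.0]
ft_force: [-0.2, -1.3, 0.4]
grip_width: 0.0
grasp_force: 0.4
```

```bash
python3 -c "
from h import *
rel([.5906,-.2803])"
```

```text
tool-frame offset from centre [-11.4 -76.6] yaw 92.3 z 0.3603 F tool [-1.3 -0.3 -0.4] 19.65
```

arm_command(plan=[{"dp": [1.5,-0.2,0],"spin": 0.02},{"dp": [1.5,-0.2,0],"spin": 0.02},{"dp": [0,0,0],"spin": 0}])

```text
clock: 19.95
position: [0.5141, -0.2921, 0.3603]
ee_rot: [0.707, 0.707, -0.0, -0.0]
ft_force: [-0.5, -1.7, 0.9]
grip_width: -0.002
grasp_force: 0.6
```

arm_command(plan=[{"dp": [1.2,-0.2,0],"spin": 0.015},{"dp": [0,0,0],"spin": 0}])

```text
clock: 20.15
position: [0.514, -0.2907, 0.3603]
ee_rot: [0.712, 0.702, 0.0, -0.0]
ft_force: [-0.1, -0.2, 0.1]
grip_width: 0.0
grasp_force: 0.2
```

arm_command(plan=[{"dp": [1.2,-0.2,0],"spin": 0.015},{"dp": [0,0,0],"spin": 0}])

```text
clock: 20.35
position: [0.5138, -0.2898, 0.3602]
ee_rot: [0.718, 0.696, 0.0, -0.0]
ft_force: [-0.1, -1.0, -0.2]
grip_width: 0.001
grasp_force: 0.4
```

```bash
python3 -c "
from h import *
rel([.5906,-.2803])"
```

```text
tool-frame offset from centre [-11.8 -76.5] yaw 88.3 z 0.3602 F tool [-1.  -0.   0.2] 20.35
```

arm_command(plan=[{"dp": [1.1,-0.2,0],"spin": 0.015},{"dp": [0,0,0],"spin": 0}])

```text
clock: 20.55
position: [0.5135, -0.2892, 0.3603]
ee_rot: [0.723, 0.691, -0.0, 0.0]
ft_force: [1.5, -3.3, -1.0]
grip_width: 0.0
grasp_force: 1.8
```

arm_command(plan=[{"dp": [1.1,-0.2,0],"spin": 0.015},{"dp": [0,0,0],"spin": 0}])

```text
clock: 20.75
position: [0.5133, -0.2888, 0.3603]
ee_rot: [0.729, 0.685, -0.0, 0.001]
ft_force: [3.4, -7.5, -3.0]
grip_width: 0.001
grasp_force: 3.4
```

arm_command(plan=[{"dp": [0.8,-0.1,0],"spin": 0.01},{"dp": [0,0,0],"spin": 0}])

```text
clock: 20.95
position: [0.5131, -0.2885, 0.3604]
ee_rot: [0.732, 0.681, -0.001, 0.001]
ft_force: [4.1, -9.5, -3.4]
grip_width: -0.0
grasp_force: 4.5
```

The stop is hard: 10 N with no more travel, and the load fell away just before it, as it should past dead centre. I back off and check.

arm_command(plan=[{"dp": [-6,0,0],"spin": 0},{"dp": [-14,0,-5],"spin": 0},{"dp": [-10,0,-40],"spin": 0},{"dp": [-10,0,-45],"spin": 0},{"dp": [0,0,-30],"spin": 0}])

```text
clock: 21.45
position: [0.5098, -0.3289, 0.4837]
ee_rot: [0.732, 0.681, 0.0, 0.001]
ft_force: [0.8, -0.0, -0.3]
grip_width: 0.002
grasp_force: 0.0
```

arm_command(plan=[{"dp": [0,0,0],"spin": 0},{"dp": [0,0,0],"spin": 0},{"dp": [0,0,0],"spin": 0}])

```text
clock: 21.75
position: [0.5103, -0.327, 0.479]
ee_rot: [0.731, 0.682, -0.0, -0.001]
ft_force: [-0.1, -0.2, -1.4]
grip_width: 0.001
grasp_force: 0.0
```

Run:
```python
from h import *
np.set_printoptions(suppress=True,precision=4)
o=manip.get_obs();e=ext('wrist',o);w=viewer.camera('wrist');cv2.imwrite('pics/k.png',w);print(o['position'],o['clock'])
V=np.array([.5906,-.2803])
def P(r,a,z):return proj(e,[V[0]+r*np.cos(a),V[1]+r*np.sin(a),z])
print('pad home48/88',P(.048,3.06,.215),P(.088,3.06,.215),'ball',proj(e,[.5406,-.2468,.21]),'tube',proj(e,[.581,-.234,.223]))
c=P(.068,3.06,.215).astype(int)
g=cv2.cvtColor(w,6)[c[1]-60:c[1]+40,c[0]-70:c[0]+80]
for r in g[::4,::4]:print(' '.join('%3d'%v for v in r))
print(c)
for t in('jaw','tube_end'):print(t,[(np.round(r['position'],3).tolist(),round(r['score'],2)) for r in finder.find_in('wrist',t)][:3])
```

```text
[ 0.5103 -0.327   0.479 ] 21.75
pad home48/88 [294.1728 134.8766] [238.0422 134.2044] ball [288.9839  91.3383] tube [353.0525  65.933 ]
171 169 166 167 163 160 156 157 161 160 156 108  99 101  98  99 100  93  83  85  85  83  86 168 167 103 141 166 166 164 173 122 122 121 253 254 254 254
155 167 168 165 159 156 158 160 163 153 100  97  99 101  98 103 102  94  83  85  83  84  83 166 161 106 125 167 169 165 162 122 121 122 253 253 254 254
158 159 159 158 158 158 159 159 164 106 103 100  97  99 104 102 104 105  83  85  83  84  84  87  51  99  93 165 177 166 165 122 122 120 120 254 253 254
162 158 159 157 159 160 165 164 106 107 104 100 101 103 108 103 102  75  85  84  83  81  23  33  36  36 143 165 165 165 170 135 118 119 118 254 252 253
157 154 155 155 120 111 128 131 143 144 142 143 141 144 146 142 111  72  85  82  83  54  26  41  50  42  31 156 165 168 164 164 125 122 120 120 253 254
140 140 140 141 140 140 139 140 139 138 137 137 139 139 141 150 155  89  85  83  83  47  26  34  45  38  31  92 166 166 165 164 169 176 194 206 198 161
141 140 133 106 121 128 128 128 134 139 139 138 139 
[... 2256 characters left out ...]
137 138 141 133  79 130 140 142 141 142 142 142 141 125 161 163 164 165 164 163 161 161 162 161 162 143  93 225 250 251 170
145 177 182 148 142 139 139 138 139 139 131  77 125 139 141 141 142 141 141 141 128 162 165 163 166 166 163 161 161 161 162 154  94 190 248 252 232 163
142 163 182 145 139 138 138 138 138 140 133  81 125 140 140 142 142 142 142 141 129 166 165 163 166 167 167 164 162 161 161  93 136 243 252 249 162 161
141 148 177 140 140 139 139 138 138 141 137  88 126 141 142 141 142 142 141 142 131 164 164 165 163 167 167 164 162 162 153  94 230 251 251 164 160 161
[266 134]
jaw [([0.568, -0.235, 0.172], 0.68)]
tube_end [([0.577, -0.233, 0.212], 0.68), ([0.563, -0.246, 0.169], 0.61)]
```

The lever lies at its home direction (about 3.07 rad), the post's ball is at its shut position, and the arm is clear of everything. I hand in.

```bash
python3 -c "
from workcell import manip
print(manip.hand_in())"
```

```text
the job is handed in; nothing more can be done
None
```

The tube end is seated under the rear lip, the jaw is closed round both flanges, and the latch is home on its stop past dead centre; I handed in at about 22 s, highest force read about 12 N, with the final state checked by force and camera but no verdict returned.

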